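# Set the object rider of the optical bench against the lamp

### The job

On the optical bench the rider with the framed glass plate is held by its eccentric lever. Swing that lever away from the lamp to its stop so that the cam comes to its low point, then push the rider by its base block along the bench until it butts against the lamp's rider, and swing the lever back towards the lamp, fully round, to lock it there. Do it all by pushing with the fingers: grip nothing, do not drag the rider while it is locked, keep off the glass plate and its frame, do not force the knob, and leave the other things on the table where they stand.

Things in the scene. Friction and masses are not known exactly. Their poses are not given: they have to be found in the camera images.
- bench: Fixed optical bench: aluminium rail 600 mm long, 60 wide, top 30 mm above the table. Origin on the table under its middle; x across it, away from the robot; y along it to the lamp (robot's left). From the lamp end its riders are: lamp (grey finned cylinder), the one to move (framed glass with an arrow), lens, white screen. Each has a lever with a knob on the robot's side; the others' are fixed
- rider: The rider to move: dark block 74 mm across the rail, 80 along it, 32 to 58 mm above the table, captive: slides along the bench's y only (about 4 N when free, about 30 N when locked). Origin on the rail's top under the block's middle; axes as the bench's. The glass plate stands near its lamp end. Starts 70 to 145 mm from the lamp's rider
- rider_centre (a point): Centre of the rider's block, 45 mm above the table
- rider_back (a point): Centre of the block's end face that looks away from the lamp (74 mm wide, 26 mm high), 45 mm above the table: the face to push; 68 mm of free block lie between it and the glass plate's frame. The lens rider begins at least 125 mm behind it at the start
- rider_front (a point): Centre of the block's end face that looks to the lamp, 45 mm above the table
- lamp_front (a point): Centre of the end face of the lamp's rider block, against which rider_front must come; both meet when the rider is home (the rider stops there)
- glass_plate: Glass plate in a dark frame, 58 mm across the rail, 7 mm along it, standing from 62 to 116 mm above the table; origin at the middle of its lower edge. Not to be touched
- cam_lever (a joint): The rider's eccentric lever, upright axis at cam_pivot. 0 = free stop (cam low; lever points to the robot and 50 degrees to the lens side); 1.745 = locked stop (50 degrees to the lamp side). Starts at 1.6 to 1.72. In bench axes the knob is (-66 cos a, 66 sin a) mm from cam_pivot, a = value - 0.873. Brake bites above about 1.1; turning takes up to about 15 N at the knob; stays where left
- cam_pivot (a point): The lever's axis, 57 mm on the robot's side of the rail's centre line, at the middle of the block's length; this point is 60 mm above the table
- knob_mid (a point): Middle of the upright knob at the lever's end: 15 mm thick, from 19 to 73 mm above the table, this point 46 mm above it. 66 mm from the pivot's axis. The lever (8 mm thick) runs to it 21 mm above the table
- cam_knob: The same upright knob; origin on its axis at its lower end, 19 mm above the table
- petri_dish: Petri dish, 60 mm across, 14 mm high, on the robot's side of the bench; origin at its underside. Leave alone
- stopper: Rubber stopper, 27 mm across, 26 mm high, on the robot's side of the bench; origin at its underside. Leave alone
- tape_roll: Roll of tape, 42 mm across, 18 mm high, behind the bench; origin at its underside. Leave alone
- dropper: Dropper bottle, 33 mm across, 94 mm high, behind the bench; origin at its underside. Leave alone
- flask: Conical flask, 63 mm across, 105 mm high, behind the bench; origin at its underside. Leave alone
- matchbox: Matchbox, 35 x 52 x 15 mm, behind the bench; origin at its underside. Leave alone

How it is judged:
By the outcome, as a careful person would: the job done as asked, in the order asked, and still so for the second after the job is handed in, with the robot touching nothing.
It also fails if it takes over 72 s, if anything falls off the work surface, if the arm or the gripper's body presses on something with over 40 N, if the wrist force passes 120 N, or if a joint passes its speed limit or range.

### The arm

A 6-joint arm with a two-finger parallel gripper is mounted at the origin on a cart in front of the work surface, level with it; the furniture and walls round the work are solid. World frame = base frame: x ahead of the robot, y to its left, z up, the work surface at z = 0. Lengths are in m, angles in rad, forces in N, time in s.
With the tool pointing down it reaches from about 0.35 to 0.875 m from the base axis. Payload 4.2 kg.
Tool frame: the origin (TCP) lies on the centre line of the jaws, within the pads' length; the fingertips stand 22 mm ahead of it and the grasp point (between the pads) lies 3 mm ahead of it; x points along the fingers, y is the direction in which the jaws open and shut, and the axes are right-handed (so a half turn about x gives the same grasp; the last joint's range is limited). The gripper opens to 87 mm and grips with 3 to 60 N. Pads are 19 mm wide; open, the fingers measure 117 mm over their backs; the gripper's body (75 mm by 190 mm) begins 51 mm behind the grasp point.
Start: joints at [-1.031, 0.385, 0.008, 0, -1.194, -0.259], TCP at [0.173, -0.6, 0.245] pointing down, gripper open.
Joint ranges: [-3.14, 3.14], [-1.21, 2.06], [-1.07, 1.41], [-3.16, 2.05], [-2.99, -0.16], [-3.1, 3.1]. Speed limits (rad/s): [2.79, 2.79, 3.14, 3.14, 3.14, 3.14].

### API

Orientations are given as a unit quaternion [x, y, z, w].
In Python, from plant import ctrl, vision gives the robot as it stands. The module is installed in compiled form; this text tells all that it offers.
- The arm moves only by the tool arm_command, never from a script. Its argument "plan" is a list of rows, each a list of 7 numbers: the turn, a rotation vector about the tool's x, y, z in degrees, then the shift along the tool's x, y, z in mm, then the closure, from 0 (fully open) to 1 (shut). In form: [[ax, ay, az, x, y, z, grip], ...]. A call has 1 to 20 rows; each row shifts and turns the commanded pose from where the row before left it, along the tool's axes as they then stand; what a row does not reach is not made up. A row lasts 1/12 s, in which the tool goes at most 41.7 mm and 7.16 degrees, less where a joint would pass 70% of its speed; a pose out of reach is approached as far as the arm can. A call is refused whole if a number of a shift passes 41.7 or a number of a turn 7.16, either way. A call with a gripper value outside its range is refused whole. The fingers move at their own pace and stop on an object; "squeeze" is the grip in N (left out, the last holds). Time passes only in rows, so rows that do not move let the fingers close. It gives the time, the measured TCP pose, the force and the opening at its end, in the units of the state.
- ctrl.sense(): the state, without advancing time (a new reading comes with each control period).
- vision.read_camera(name): name is "scene" or "side" or "wrist"; returns a dict with "pixels" (480x640x3 uint8, blue, green, red), "fx", "fy", "cx", "cy" (pixels), "eye" and "orientation" of the camera in the world. Camera axes: x right, y down, z forward; pixel columns grow to the right and rows downward; lengths in m; the calibration is good to about 2 mm. A picture is of the moment at which its call begins. There is no depth.
- ctrl.finish_job(): hands the job in, once; it reports no verdict.
The state is a dict: "t": time; "joint_pos": joint angles; "dq": joint speeds; "effort": joint torques, N m; "eef_pos": TCP position; "orientation": TCP orientation; "force": force on the tool from outside, world axes, zero at the start; "wrist_torque": the same for the moment, N m; "opening": opening from 0.0 (shut) to 1.0 (fully open).
Only numpy, scipy, OpenCV 4.12 (cv2) and the standard library are available. Lean on these libraries where they do the work, as an engineer would, in place of code of your own. Each camera call takes 0.05 s, during which the arm holds its last target. There are 200 camera calls.

## Working session

There is one attempt and no reset: what is moved stays moved. The work goes in short steps, Python scripts to look and compute and a tool call to move; the robot and the scene stay as the last step left them, time stands still between calls to the robot, and variables do not carry over. Pictures are saved under pics/ and viewed, about 8 in all and at most 12, crops included, and the job is handed in when it is done.

Besides the shell and the picture viewer there is one more tool, called after "Emit:" as name(argument=value, ...) on one line, values as JSON. arm_command: Moves the arm, as the interface text tells. Its arguments: {"type":"object","properties":{"plan":{"type":"array","items":{"type":"array","items":{"type":"number"}}},"squeeze":{"type":"number"}},"required":["plan"]}

```bash
mkdir -p pics
cat > h.py <<'E'
import numpy as np, cv2
from scipy.spatial.transform import Rotation as R
from plant import ctrl, vision
def cam(n,save=None):
    c=vision.read_camera(n)
    if save: cv2.imwrite('pics/'+save,c['pixels'])
    return c
def ray(c,u,v):
    d=np.array([(u-c['cx'])/c['fx'],(v-c['cy'])/c['fy'],1.])
    return np.array(c['eye']),R.from_quat(c['orientation']).apply(d)
def onz(c,u,v,z):
    e,d=ray(c,u,v); return e+d*(z-e[2])/d[2]
def two(c1,p1,c2,p2):
    e,d=ray(c1,*p1); f,g=ray(c2,*p2); d=d/np.linalg.norm(d); g=g/np.linalg.norm(g)
    s=np.linalg.lstsq(np.c_[d,-g],f-e,rcond=None)[0]
    a,b=e+s[0]*d,f+s[1]*g
    return (a+b)/2,np.linalg.norm(a-b)
def proj(c,P):
    q=R.from_quat(c['orientation']).inv().apply(np.array(P)-np.array(c['eye']))
    return c['cx']+c['fx']*q[...,0]/q[...,2],c['cy']+c['fy']*q[...,1]/q[...,2]
E
python3 - <<'E'
from h import *
for n in('scene','side','wrist'):
    c=cam(n,n+'0.png'); print(n,c['eye'],R.from_quat(c['orientation']).as_matrix().round(3).tolist(),c['fx'])
s=ctrl.sense();print(s['t'],s['eef_pos'],s['orientation'],R.from_quat(s['orientation']).as_matrix().round(3).tolist(),s['opening'])
E
```

```text
scene [0.28524329 0.50097831 0.67600418] [[-0.877, -0.336, 0.344], [-0.48, 0.632, -0.608], [-0.013, -0.699, -0.715]] 479.0949758686088
side [0.15164218 0.74835097 0.51578783] [[-0.871, -0.21, 0.445], [-0.492, 0.401, -0.773], [-0.015, -0.892, -0.452]] 507.7182093746547
wrist [ 0.09414793 -0.62305678  0.38411559] [[-0.278, 0.915, 0.291], [0.961, 0.264, 0.085], [0.001, 0.303, -0.953]] 371.529386772946
0.15 [ 0.17312481 -0.60013003  0.24372247] [-0.09834277  0.70026427  0.09946983  0.70004601] [[-0.001, -0.277, 0.961], [0.002, 0.961, 0.277], [-1.0, 0.002, -0.0]] 1.0032385738190486
```

View pics/scene0.png

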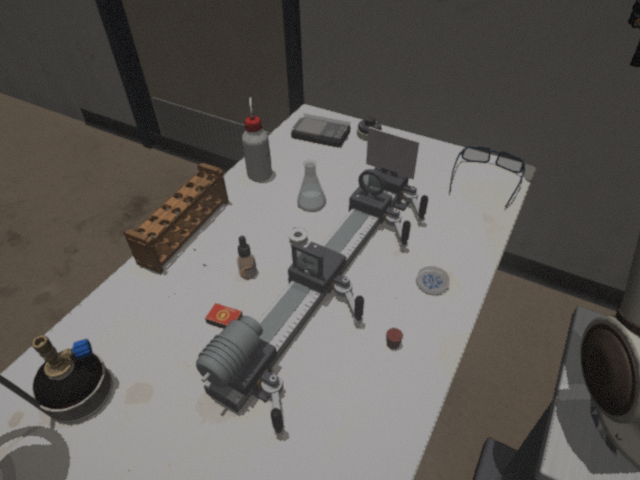

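View pics/side0.png

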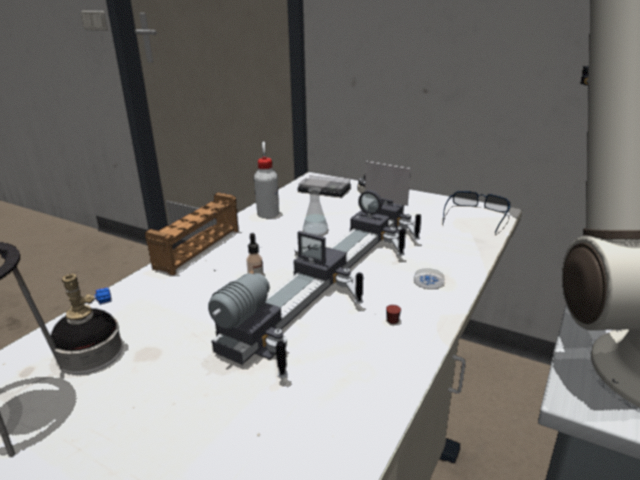

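The scene shows the rider block at about (318,265), its knob at (359,307), the petri dish at (433,281), the stopper at (394,338) and the lamp's rider at (240,375). The side view shows the rider at (318,262) and its knob at (359,287). I'll enlarge both for pixel picking.

Run:
```python
import cv2,numpy as np
a=cv2.imread('pics/scene0.png')[235:415,200:400]
b=cv2.imread('pics/side0.png')[220:380,200:400]
f=lambda i,s:cv2.resize(i,None,fx=s,fy=s,interpolation=cv2.INTER_CUBIC)
cv2.imwrite('pics/cs.png',np.clip(f(a,4)[:600].astype(float)*1.4,0,255)[:600]); cv2.imwrite('pics/cd.png',np.clip(f(b,4)[:600].astype(float)*1.4,0,255))
```

```text
[ WARN:0@0.083] global loadsave.cpp:1063 imwrite_ Unsupported depth image for selected encoder is fallbacked to CV_8U.
```

View pics/cs.png

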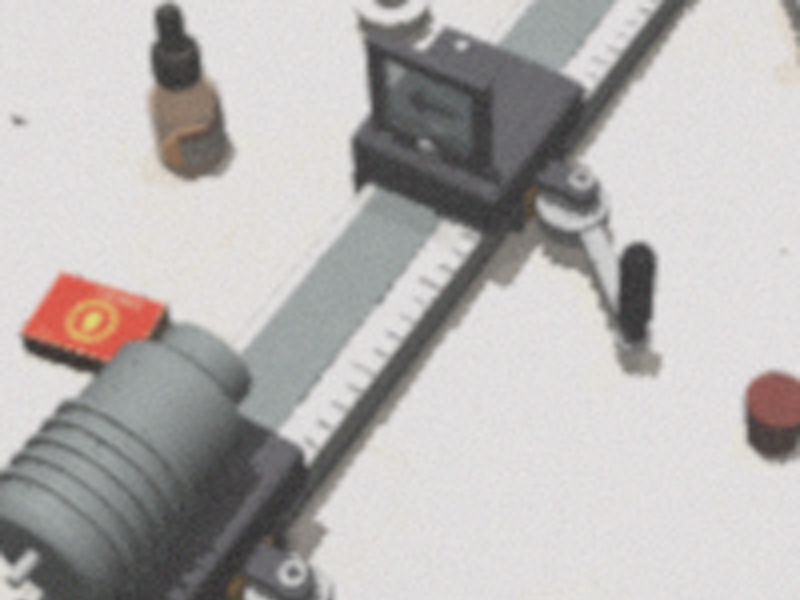

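View pics/cd.png

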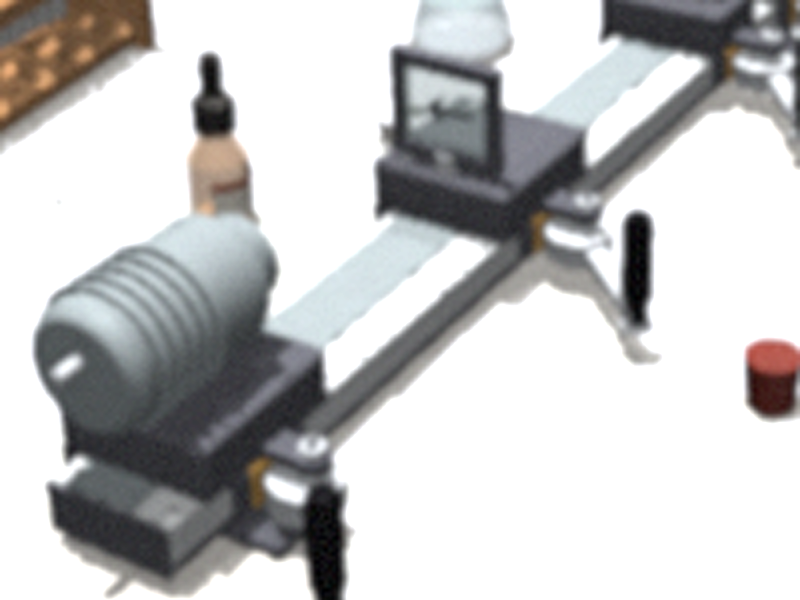

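Run:
```python
from h import *
s,d=cam('scene'),cam('side')
P={'knob':((637,292),(638,268)),'pivotscrew':((580,180),(590,200)),'cornNearLamp':((500,197),(503,208)),'cornNearLens':((583,92),(583,130)),
'cornFarLamp':((357,133),(383,158)),'lampcorn':((302,452),(322,350)),'lampscrew':((293,573),(312,445)),'stoppertop':((777,393),(774,355))}
for k,(a,b) in P.items():
    p,e=two(s,(200+a[0]/4,235+a[1]/4),d,(200+b[0]/4,220+b[1]/4)); print(k,(p*1000).round(1),'gap',round(e*1000,1))
print('petri',onz(s,433,281,.01),onz(d,429,279,.01))
def z(n,z): 
    (a,b)=P[n]; print(n,z,onz(s,200+a[0]/4,235+a[1]/4,z).round(4),onz(d,200+b[0]/4,220+b[1]/4,z).round(4))
z('knob',.046);z('cornNearLamp',.058);z('cornNearLens',.058);z('cornFarLamp',.058);z('lampcorn',.058);z('stoppertop',.026);z('pivotscrew',.065);z('lampscrew',.065)
```

```text
knob [470.5  57.5  42. ] gap 1.0
pivotscrew [517.6  13.5  41.1] gap 1.6
cornNearLamp [545.   41.6  43.8] gap 4.2
cornNearLens [534.5 -17.2  59.4] gap 2.8
cornFarLamp [609.6  46.6  55.9] gap 1.3
lampcorn [544.4 194.7  57.4] gap 1.4
lampscrew [525.9 231.6  41.8] gap 0.8
stoppertop [404.6  60.7  19.4] gap 0.3
petri [ 0.38819551 -0.08276008  0.01      ] [ 0.38763244 -0.0773544   0.01      ]
knob 0.046 [0.4689 0.0601 0.046 ] [0.4682 0.0636 0.046 ]
cornNearLamp 0.058 [0.5374 0.0509 0.058 ] [0.5349 0.0638 0.058 ]
cornNearLens 0.058 [ 0.5338 -0.0191  0.058 ] [ 0.5368 -0.0188  0.058 ]
cornFarLamp 0.058 [0.6091 0.0484 0.058 ] [0.6069 0.0495 0.058 ]
lampcorn 0.058 [0.5435 0.1947 0.058 ] [0.5445 0.1957 0.058 ]
stoppertop 0.026 [0.4032 0.0651 0.026 ] [0.4013 0.0699 0.026 ]
pivotscrew 0.065 [0.5095 0.0322 0.065 ] [0.4985 0.0501 0.065 ]
lampscrew 0.065 [0.5167 0.2413 0.065 ] [0.5079 0.2571 0.065 ]
```

Block corners agree on a rail yaw of about -2.4° (its y axis is about (0.042, 0.999)). The knob is at about (470,59), a≈45°. First I'll align the tool with the rail and close the fingers on the way to a wrist view.

Emit:
arm_command(plan=[[6.1,0,0,0,0,0,1],[6.1,0,0,0,0,0,1],[6.1,0,0,0,0,0,1],[0,0,0,-2,20,13,1],[0,0,0,-2,20,13,1],[0,0,0,-2,20,13,1],[0,0,0,-2,20,13,1],[0,0,0,-2,20,13,1],[0,0,0,-2,20,13,1],[0,0,0,-2,20,13,1],[0,0,0,-2,20,13,1],[0,0,0,-2,20,13,1],[0,0,0,-2,20,13,1],[0,0,0,-2,20,13,1],[0,0,0,-2,20,13,1],[0,0,0,-2,20,13,1],[0,0,0,-2,20,13,1],[0,0,0,-2,20,13,1],[0,0,0,-2,20,13,1],[0,0,0,-2,20,13,1]], squeeze=5)

```text
t: 1.92
eef_pos: [0.4076, -0.2682, 0.2787]
orientation: [0.014, 0.707, -0.014, 0.707]
force: [0.6, -1.4, 0.4]
opening: 0.008
```

Emit:
arm_command(plan=[[0,0,0,-2,30,1,1],[0,0,0,-2,30,1,1],[0,0,0,-2,30,1,1],[0,0,0,-2,30,1,1],[0,0,0,-2,30,1,1],[0,0,0,-2,30,1,1],[0,0,0,-2,30,1,1],[0,0,0,-2,30,1,1],[0,0,0,0,30,0,1],[0,0,0,0,0,0,1],[0,0,0,0,0,0,1]])

```text
t: 2.83
eef_pos: [0.4255, 0.0014, 0.2946]
orientation: [0.013, 0.707, -0.012, 0.707]
force: [0.3, -0.2, 0.2]
opening: 0.003
```

Run:
```python
from h import *
c=cam('wrist','w1.png'); s=ctrl.sense(); print(s['t'],s['eef_pos'],R.from_quat(s['orientation']).as_matrix().round(3).tolist(),s['opening'],s['joint_pos'],s['force'],c['eye'])
```

```text
2.8833 [0.42541012 0.00057167 0.29452159] [[-0.0, 0.037, 0.999], [-0.0, 0.999, -0.037], [-1.0, -0.0, -0.0]] 0.005857553852132297 [ 3.86421447e-01 -2.14405170e-03 -3.56891341e-01 -9.68923268e-06
 -1.21628539e+00 -1.99430298e+00] [-0.5391695   0.17731468 -0.56839222] [0.34324738 0.00477988 0.43513859]
```

View pics/w1.png

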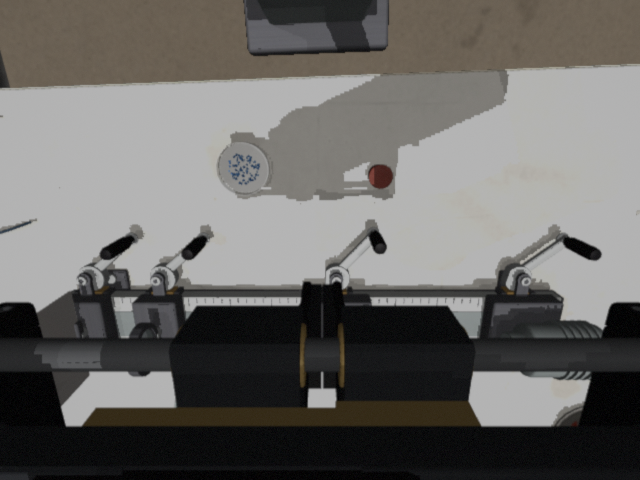

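The wrist view shows the rider's knob (bottom (373,233), top (381,248)), its screw at (339,275), the lamp's rider corner at (487,293), the lens rider edge at (184,292), the petri dish at (245,167) and the stopper at (380,176).

Run:
```python
from h import *
c=cam('wrist'); s=cam('scene'); d=cam('side')
for n,u,v,z in [('knobtop',380,245,.073),('knobbot',373,233,.019),('screw',337,275,.042),('screw',337,275,.06),('lampcorn',487,293,.058),('lampscrew',523,283,.042),('lampscrew',523,283,.06),('lens corner',184,292,.058),('petri',245,167,.012),('stopper',380,176,.026)]:
    print(n,z,(onz(c,u,v,z)*1000).round(1))
S=lambda a:(200+a[0]/4,235+a[1]/4); D=lambda a:(200+a[0]/4,220+a[1]/4)
# three-ray pairs
for n,w,a,b in [('knobtop',(380,245),(640,250),(638,218)),('knobbot',(373,233),(633,335),(637,318)),('screw',(337,275),(580,180),(590,200)),('lampscrew',(523,283),(293,573),(312,445))]:
    for q in (two(c,w,s,S(a)),two(c,w,d,D(b))): print(n,(q[0]*1000).round(1),round(q[1]*1000,1))
im=c['pixels'][225:325,280:540]; cv2.imwrite('pics/w1c.png',cv2.resize(im,None,fx=3,fy=3,interpolation=cv2.INTER_CUBIC))
```

```text
knobtop 0.073 [467.3  59.3  73. ]
knobbot 0.019 [470.6  59.2  19. ]
screw 0.042 [512.4  15.2  42. ]
screw 0.06 [504.7  14.7  60. ]
lampcorn 0.058 [533.3 181.6  58. ]
lampscrew 0.042 [530.1 229.3  42. ]
lampscrew 0.06 [521.5 219.   60. ]
lens corner 0.058 [ 520.  -156.4   58. ]
petri 0.012 [389.9 -84.4  12. ]
stopper 0.026 [403.5  65.5  26. ]
knobtop [468.3  59.4  72.3] 1.6
knobtop [469.5  60.1  68.6] 1.5
knobbot [470.6  59.6  15.7] 2.1
knobbot [470.7  59.3  17.1] 1.1
screw [515.4  15.   41.4] 5.1
screw [514.   15.5  42.2] 3.2
lampscrew [528.5 230.1  40.1] 4.5
lampscrew [529.3 229.6  40.3] 3.0
```

View pics/w1c.png

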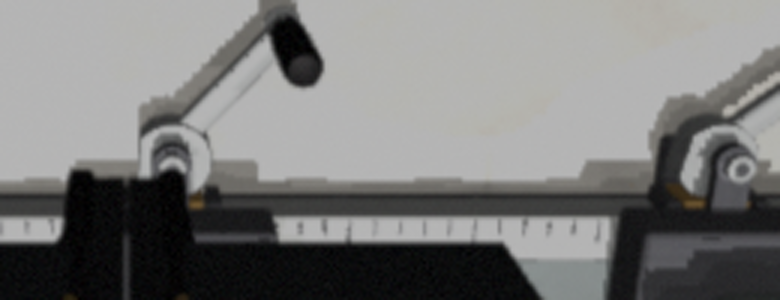

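The knob is at (470, 59.5), with measured ends at 17 and 72 mm (text: 19 and 73). The pivot is at about (515,14), 63 mm from the knob (text: 66), so the value is about 1.63. I'll insert the closed fingers on the knob's lamp side, with tips at 45 mm.

Emit:
arm_command(plan=[[0,0,0,0,18.5,12.5,1],[0,0,0,0,18.5,12.5,1],[0,0,0,0,18.5,12.5,1],[0,0,0,0,18.5,12.5,1],[0,0,0,0,18.5,12.5,1],[0,0,0,25,0,0,1],[0,0,0,25,0,0,1],[0,0,0,25,0,0,1],[0,0,0,25,0,0,1],[0,0,0,25,0,0,1],[0,0,0,25,0,0,1],[0,0,0,25,0,0,1],[0,0,0,20,0,0,1],[0,0,0,20,0,0,1],[0,0,0,12,0,0,1],[0,0,0,0,0,0,1],[0,0,0,0,0,0,1]])

```text
t: 4.45
eef_pos: [0.4917, 0.0892, 0.0672]
orientation: [0.014, 0.707, -0.014, 0.707]
force: [0.2, 0.0, 0.9]
opening: 0.006
```

Emit:
arm_command(plan=[[0,0,0,0,-5.8,-2.8,1],[0,0,0,0,-5.8,-2.8,1],[0,0,0,0,-3.7,-4.5,1],[0,0,0,0,-3.7,-4.5,1],[0,0,0,0,-3.8,-4.5,1],[0,0,0,0,-5,-3.9,1],[0,0,0,0,-5,-3.9,1],[0,0,0,0,-5.2,-3.8,1],[0,0,0,0,-5.6,-2.4,1],[0,0,0,0,-5.6,-2.4,1],[0,0,0,0,-5.6,-2.5,1]])

```text
t: 5.37
eef_pos: [0.4504, 0.0359, 0.0673]
orientation: [0.014, 0.708, -0.014, 0.706]
force: [1.2, 0.2, 1.3]
opening: 0.004
```

Run:
```python
from h import *
a=cam('scene')['pixels'][220:370,240:440]; s=ctrl.sense(); print(s['force'],s['eef_pos'],s['t'])
cv2.imwrite('pics/s2.png',cv2.resize(a,None,fx=3,fy=3,interpolation=cv2.INTER_CUBIC))
```

```text
[-0.01005999 -1.01601344 -0.40125365] [0.44946841 0.03509284 0.06711185] 5.4167
```

View pics/s2.png

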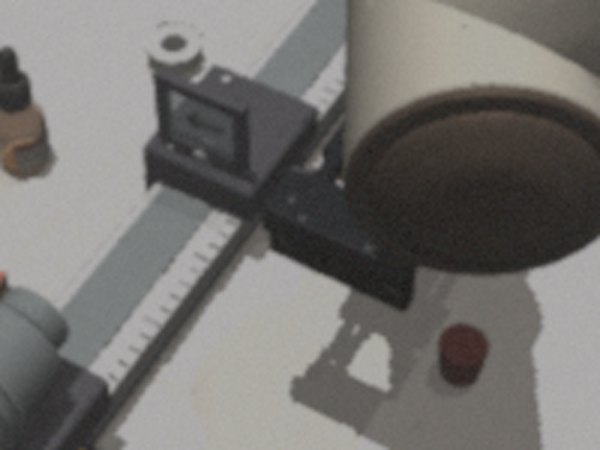

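The gripper hides the knob here, and nothing else has moved. I'll continue the arc to the free stop.

Emit:
arm_command(plan=[[0,0,0,0,-5.8,-1,1],[0,0,0,0,-5.8,-1,1],[0,0,0,0,-5.8,-0.9,1],[0,0,0,0,-5.5,0.5,1],[0,0,0,0,-5.5,0.5,1],[0,0,0,0,-5.6,0.6,1],[0,0,0,0,-5,1.8,1],[0,0,0,0,-5,1.8,1]])

```text
t: 6.08
eef_pos: [0.4523, -0.0077, 0.0676]
orientation: [0.014, 0.707, -0.014, 0.707]
force: [0.7, 1.4, -0.1]
opening: 0.009
```

Emit:
arm_command(plan=[[0,0,0,0,-4,2.6,1],[0,0,0,0,-3,2,1],[0,0,0,0,0,0,1]])

```text
t: 6.33
eef_pos: [0.4566, -0.0149, 0.0674]
orientation: [0.014, 0.707, -0.014, 0.707]
force: [-0.3, -1.2, 0.4]
opening: 0.002
```

Run:
```python
from h import *
c=cam('wrist')['pixels']; a=cam('side')['pixels'];s=ctrl.sense(); print(s['force'],s['eef_pos'],s['t'])
f=lambda i,s:cv2.resize(i,None,fx=s,fy=s,interpolation=cv2.INTER_CUBIC)
cv2.imwrite('pics/s3.png',np.hstack([f(c[:,100:500],1),f(a[200:360,260:460],2)[:480].repeat(1,0) if 0 else cv2.copyMakeBorder(f(a[200:360,260:460],2),0,160,0,0,cv2.BORDER_CONSTANT)]))
```

```text
[-0.39667817 -0.62553361 -0.53777054] [ 0.45612855 -0.01460095  0.06734134] 6.4333
```

View pics/s3.png

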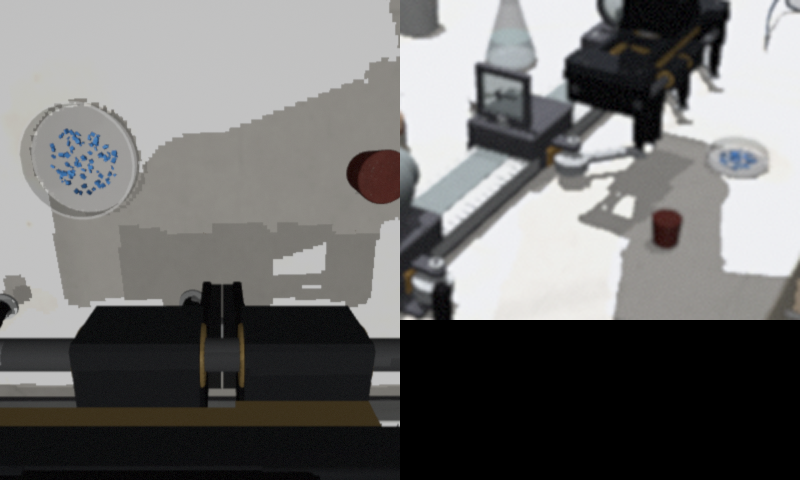

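The lever has swung: the knob foot shows at wrist pixel (290,298), on the lens side of the finger. Next I'll work out the lever angle.

Run:
```python
from h import *
c=cam('wrist'); p=onz(c,290,298,.019)*1000; print(p)
s=ctrl.sense(); print(s['t'],s['force'])
for P in [(515,14)]:
  v=p[:2]-P; ex=np.array([.999,-.045]); ey=np.array([.045,.999]); print(np.degrees(np.arctan2(v@ey,-(v@ex))),np.linalg.norm(v))
```

```text
[468.22062578 -32.51819521  19.        ]
6.4833 [-0.09494872  0.29514652  0.54080098]
-47.4187530161037 65.97160251447731
```

a≈-47°, and the stop is at -50°. I'll push on gently until the force shows the stop.

Emit:
arm_command(plan=[[0,0,0,0,-1.5,1,1],[0,0,0,0,-1.5,1,1],[0,0,0,0,0,0,1]])

```text
t: 6.73
eef_pos: [0.4584, -0.0174, 0.0675]
orientation: [0.014, 0.707, -0.014, 0.707]
force: [-1.6, 0.2, 0.4]
opening: 0.004
```

Emit:
arm_command(plan=[[0,0,0,0,-1,0.7,1],[0,0,0,0,-1,0.7,1],[0,0,0,0,0,0,1]])

```text
t: 6.98
eef_pos: [0.459, -0.0193, 0.0673]
orientation: [0.014, 0.708, -0.014, 0.706]
force: [-2.1, 3.7, 0.9]
opening: 0.006
```

Emit:
arm_command(plan=[[0,0,0,0,-1,0.7,1],[0,0,0,0,0,0,1]])

```text
t: 7.15
eef_pos: [0.4591, -0.0205, 0.0672]
orientation: [0.014, 0.708, -0.014, 0.706]
force: [-3.0, 4.2, 0.7]
opening: 0.005
```

Run:
```python
from h import *
c=cam('wrist'); s=ctrl.sense(); print(s['t'],s['force'],s['eef_pos'])
g=cv2.cvtColor(c['pixels'],cv2.COLOR_BGR2GRAY)[285:306,270:305]; print(g)
```

```text
7.2 [-3.66133511  3.07380802  1.04743201] [ 0.45909733 -0.02051494  0.06721319]
[[121 119 121 120 119 121 120 121 121 120 120 120 121 121 120 121 121 120
  120 121 121 121 120 121 120 120 120 120 118 119 118 113  69  26   9]
 [122 121 121 120 120 120 120 120 122 122 120 121 121 120 121 120 121 119
  121 120 121 121 121 120 121 120 119 119 119 119 118 114  68  24   7]
 [120 120 120 121 120 121 121 121 121 121 121 120 121 120 119 121 120 120
  120 120 121 121 121 121 119 120 121 118 119 120 119 114  65  19   6]
 [121 119 121 121 120 120 120 121 121 121 121 120 119 122 120 121 121 120
  121 120 119 118 118 118 111 110 111 117 118 117 116 103  54  15  11]
 [120 121 120 120 120 122 120 121 120 121 121 121 121 121 120 121 121 121
  119 116 106  96  91  89  86  84  85  91  95 101 107  93  48  12   7]
 [120 121 121 121 120 120 120 122 121 121 121 121 120 121 121 121 120 117
  106  91  81  78  78  81  83  85  81  78  79  80  82  75  37   8   1]
 [121 121 121 119 120 120 120 120 121 120 121 121 121 120 121 119 103  91
   85  80  87  91  93  96  97  98  95  93  93  86  77  59  27   9  13]
 [120
[... 1325 characters left out ...]
 121 121 119 120 118 111 105 103 100  87  47  19
    9   5   5   6  11   8  14  18  21  31  34  31  23  11  10   4   8]
 [119 120 121 121 121 120 121 120 120 120 121 112 105 102  98  70  28   4
    9   6  11   7   7   9   6   8   3   7  12  18  13   8   0   7   5]
 [122 121 121 122 120 120 121 120 121 120 119 112 104 103  98  55  16   5
    5   3   6  10   9   7   8   5   6  11   3  10   0   3   3   1   7]
 [118 118 117 117 117 117 117 118 117 118 118 109 101  97  86  44  15   9
    6   7   8   8  12   7  10   8  12   6   7   5   3   8   8   9   7]
 [ 82  83  82  83  83  82  82  84  81  82  81  77  70  67  58  27  13  11
   13   9   9  11   9   8   8   5   9  13  11  14   9   9  13   1   7]]
```

Emit:
arm_command(plan=[[0,0,0,0,-1.2,0.8,1],[0,0,0,0,-1.2,0.8,1],[0,0,0,0,0,0,1]])

```text
t: 7.45
eef_pos: [0.4593, -0.0234, 0.067]
orientation: [0.014, 0.709, -0.014, 0.705]
force: [-6.1, 3.3, 2.7]
opening: 0.005
```

Run:
```python
from h import *
s=ctrl.sense(); print(s['t'],s['force'],s['eef_pos'])
```

```text
7.45 [-6.13053284  3.2980401   2.66934112] [ 0.45929295 -0.02335631  0.06698026]
```

The x position has stalled while the force grew to about 7 N, so the stop is reached. I'll retreat, rise, move over the space behind the block, and turn the tool 90° so its narrow side faces along the rail.

Emit:
arm_command(plan=[[0,0,0,0,6,-5,1],[0,0,0,0,8,-6,1],[0,0,0,-25,0,0,1],[0,0,0,-25,0,0,1],[0,0,0,-25,0,0,1],[0,0,0,-25,0,0,1],[0,0,0,-25,0,0,1],[0,0,0,-25,0,0,1],[0,0,0,0,-7.5,20,1],[0,0,0,0,-7.5,20,1],[0,0,0,0,-7.5,20,1],[0,0,0,0,-7.5,20,1],[0,0,0,0,-7.5,20,1],[0,0,0,0,-7.5,20,1]])

```text
t: 8.62
eef_pos: [0.5706, -0.058, 0.2177]
orientation: [0.013, 0.707, -0.014, 0.707]
force: [-0.8, 0.7, -0.2]
opening: 0.007
```

Emit:
arm_command(plan=[[-6.9,0,0,0,0,0,1],[-6.9,0,0,0,0,0,1],[-6.9,0,0,0,0,0,1],[-6.9,0,0,0,0,0,1],[-6.9,0,0,0,0,0,1],[-6.9,0,0,0,0,0,1],[-6.9,0,0,0,0,0,1],[-6.9,0,0,0,0,0,1],[-6.9,0,0,0,0,0,1],[-6.9,0,0,0,0,0,1],[-6.9,0,0,0,0,0,1],[-6.9,0,0,0,0,0,1],[-6.9,0,0,0,0,0,1],[0,0,0,0,0,0,1],[0,0,0,0,0,0,1]])

```text
t: 9.87
eef_pos: [0.5696, -0.0576, 0.2177]
orientation: [-0.488, 0.511, 0.488, 0.512]
force: [1.0, 0.5, -0.3]
opening: 0.005
```

Run:
```python
from h import *
a=cam('scene')['pixels']; b=cam('side')['pixels'];s=ctrl.sense(); print(s['t'],s['force'],s['eef_pos'],R.from_quat(s['orientation']).as_matrix().round(3).tolist())
f=lambda i,s:cv2.resize(i,None,fx=s,fy=s,interpolation=cv2.INTER_CUBIC)
cv2.imwrite('pics/s4.png',np.hstack([f(a[150:350,240:440],2),f(b[150:350,260:460],2)]))
```

```text
9.9667 [-0.54933066 -0.21103926 -0.42355516] [ 0.56954674 -0.0577967   0.217631  ] [[0.0, -0.999, 0.046], [-0.0, 0.046, 0.999], [-1.0, -0.0, -0.0]]
```

View pics/s4.png

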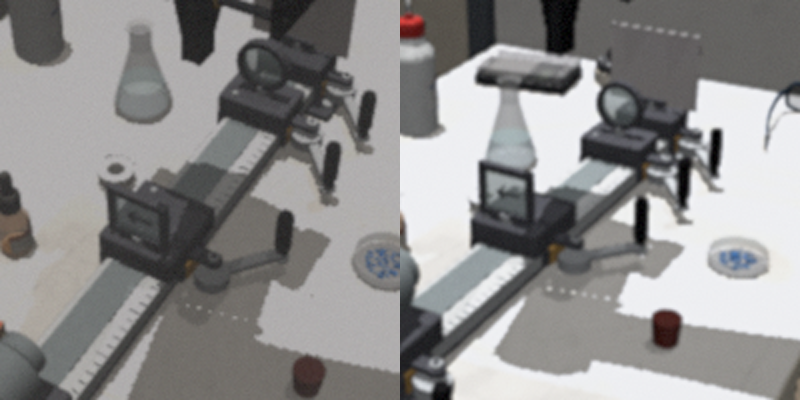

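The lever is now on the lens side, with its knob at scene (382,266) and side (380,261). The block's back near-side top corner is at scene (346,253) and side (346,252).

Run:
```python
from h import *
s,d=cam('scene'),cam('side')
k,e=two(s,(382,266),d,(380.5,261)); print(k*1000,e*1000, onz(s,382,266,.046),onz(d,380.5,261,.046))
for q in (onz(s,346,252,.058),onz(d,346,250.5,.058)): print('backcorner',q)
v=k[:2]*1000-[515,14]; ex=np.array([.999,-.045]); ey=np.array([.045,.999]); print(np.degrees(np.arctan2(v@ey,-(v@ex))),np.linalg.norm(v))
```

```text
[474.75336423 -44.25103674  43.07347562] 0.8667905801191101 [ 0.47350173 -0.04195017  0.046     ] [ 0.47311152 -0.03908991  0.046     ]
backcorner [ 0.54003687 -0.03230833  0.058     ]
backcorner [ 0.54012009 -0.02636934  0.058     ]
-57.93789044450077 70.80236558036066
```

Emit:
arm_command(plan=[[0,0,0,25,0,0,1],[0,0,0,25,0,0,1],[0,0,0,25,0,0,1],[0,0,0,25,0,0,1],[0,0,0,25,0,0,1],[0,0,0,20,0,0,1],[0,0,0,10,0,0,1],[0,0,0,0,0,0,1]])

```text
t: 10.73
eef_pos: [0.568, -0.0583, 0.0602]
orientation: [-0.488, 0.513, 0.49, 0.51]
force: [0.1, -0.2, 0.7]
opening: 0.001
```

Emit:
arm_command(plan=[[0,0,0,0,0,5,1],[0,0,0,0,0,5,1],[0,0,0,0,0,5,1],[0,0,0,0,0,5,1],[0,0,0,0,0,5,1],[0,0,0,0,0,5,1],[0,0,0,0,0,5,1],[0,0,0,0,0,5,1]])

```text
t: 11.4
eef_pos: [0.5718, -0.0178, 0.0632]
orientation: [-0.489, 0.51, 0.489, 0.511]
force: [0.8, -4.6, 2.6]
opening: 0.007
```

The force is 4.6 N, so the rider is sliding free. I'll continue the push.

Emit:
arm_command(plan=[[0,0,0,0,0,6,1],[0,0,0,0,0,6,1],[0,0,0,0,0,6,1],[0,0,0,0,0,6,1],[0,0,0,0,0,6,1],[0,0,0,0,0,6,1],[0,0,0,0,0,6,1],[0,0,0,0,0,6,1],[0,0,0,0,0,6,1],[0,0,0,0,0,6,1],[0,0,0,0,0,6,1],[0,0,0,0,0,6,1],[0,0,0,0,0,6,1],[0,0,0,0,0,6,1],[0,0,0,0,0,6,1],[0,0,0,0,0,4,1],[0,0,0,0,0,2,1],[0,0,0,0,0,0,1]])

```text
t: 12.9
eef_pos: [0.5752, 0.0786, 0.0621]
orientation: [-0.489, 0.511, 0.489, 0.511]
force: [-1.4, 0.1, -0.1]
opening: 0.008
```

Emit:
arm_command(plan=[[0,0,0,0,0,3,1],[0,0,0,0,0,3,1],[0,0,0,0,0,3,1],[0,0,0,0,0,3,1]])

```text
t: 13.23
eef_pos: [0.5757, 0.0897, 0.0621]
orientation: [-0.489, 0.511, 0.489, 0.511]
force: [-0.5, -4.3, -0.7]
opening: 0.007
```

Emit:
arm_command(plan=[[0,0,0,0,0,2,1],[0,0,0,0,0,2,1],[0,0,0,0,0,2,1],[0,0,0,0,0,2,1]])

```text
t: 13.57
eef_pos: [0.576, 0.0978, 0.0622]
orientation: [-0.489, 0.511, 0.489, 0.511]
force: [-0.7, -4.4, -1.3]
opening: 0.004
```

Emit:
arm_command(plan=[[0,0,0,0,0,1.5,1],[0,0,0,0,0,1.5,1]])

```text
t: 13.73
eef_pos: [0.576, 0.0993, 0.0622]
orientation: [-0.489, 0.512, 0.489, 0.509]
force: [1.6, -13.6, -2.2]
opening: 0.006
```

Emit:
arm_command(plan=[[0,0,0,0,0,1.5,1],[0,0,0,0,0,1.5,1]])

```text
t: 13.9
eef_pos: [0.5759, 0.0996, 0.0622]
orientation: [-0.49, 0.513, 0.488, 0.508]
force: [5.0, -24.5, -2.6]
opening: 0.007
```

Butted: the force jumped to 24 N and motion stopped at y≈99.6 mm (104 expected). I'll back off, rise, and turn back.

Emit:
arm_command(plan=[[0,0,0,0,0,-3,1],[0,0,0,0,0,-6,1],[0,0,0,0,0,-10,1],[0,0,0,0,0,-10,1],[0,0,0,-25,0,0,1],[0,0,0,-25,0,0,1],[0,0,0,-25,0,0,1],[0,0,0,-25,0,0,1],[0,0,0,-25,0,0,1],[0,0,0,-25,0,0,1]])

```text
t: 14.73
eef_pos: [0.5756, 0.0748, 0.2144]
orientation: [-0.489, 0.51, 0.489, 0.512]
force: [0.3, 0.3, -0.1]
opening: 0.009
```

Emit:
arm_command(plan=[[6.9,0,0,0,0,0,1],[6.9,0,0,0,0,0,1],[6.9,0,0,0,0,0,1],[6.9,0,0,0,0,0,1],[6.9,0,0,0,0,0,1],[6.9,0,0,0,0,0,1],[6.9,0,0,0,0,0,1],[6.9,0,0,0,0,0,1],[6.9,0,0,0,0,0,1],[6.9,0,0,0,0,0,1],[6.9,0,0,0,0,0,1],[6.9,0,0,0,0,0,1],[6.9,0,0,0,0,0,1],[0,0,0,0,0,-20,1],[0,0,0,0,0,-20,1],[0,0,0,0,0,-20,1],[0,0,0,0,0,-18,1],[0,0,0,0,0,0,1],[0,0,0,0,0,0,1]])

```text
t: 16.32
eef_pos: [0.4974, 0.0779, 0.2135]
orientation: [0.014, 0.706, -0.013, 0.708]
force: [0.3, 1.0, -0.2]
opening: 0.008
```

Run:
```python
from h import *
a=cam('scene')['pixels']; b=cam('wrist')['pixels'];s=ctrl.sense(); print(s['t'],s['force'],s['eef_pos'],R.from_quat(s['orientation']).as_matrix().round(3).tolist())
f=lambda i,s:cv2.resize(i,None,fx=s,fy=s,interpolation=cv2.INTER_CUBIC)
cv2.imwrite('pics/s5.png',np.hstack([f(a[225:435,190:390],2),b[:420,120:520]]))
```

```text
16.4167 [ 0.43288809 -0.53552476  0.56110083] [0.49837306 0.07804947 0.21313016] [[0.002, 0.038, 0.999], [0.001, 0.999, -0.038], [-1.0, 0.001, 0.002]]
```

View pics/s5.png

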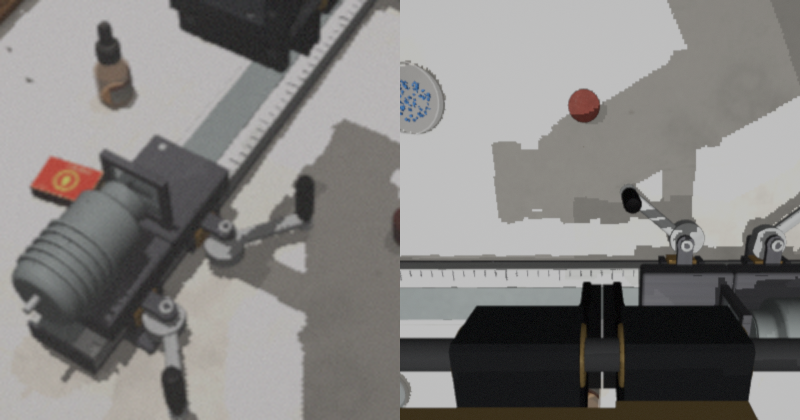

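Rider and lamp blocks are flush. The free lever's knob is at wrist pixel (348,190) bottom and (352,205) top, with its screw at (405,244).

Run:
```python
from h import *
c=cam('wrist'); s=ctrl.sense(); T=np.array(s['eef_pos'])*1000; M=R.from_quat(s['orientation']).as_matrix()
for n,u,v,z in [('top',352,205,.073),('bot',347.5,190,.019),('screw',405,244,.042)]:
    p=onz(c,u,v,z)*1000; print(n,p.round(1),'rel tool',(M.T@(p-T)).round(1))
```

```text
top [479.3 102.6  73. ] rel tool [139.8  23.8 -20.2]
bot [477.5 102.7  19. ] rel tool [193.8  23.8 -22.1]
screw [523.3 151.3  42. ] rel tool [170.9  74.1  21.8]
```

The knob relative to the pivot matches a=-50° exactly. I'll insert on the lens/rail side of the knob and swing.

Emit:
arm_command(plan=[[0,0,0,0,-6,2,1],[0,0,0,25,0,0,1],[0,0,0,25,0,0,1],[0,0,0,25,0,0,1],[0,0,0,25,0,0,1],[0,0,0,25,0,0,1],[0,0,0,14,0,0,1],[0,0,0,7,0,0,1],[0,0,0,0,0,0,1]])

```text
t: 17.22
eef_pos: [0.4988, 0.071, 0.0648]
orientation: [0.013, 0.708, -0.014, 0.706]
force: [0.2, -1.0, -0.5]
opening: 0.002
```

Emit:
arm_command(plan=[[0,0,0,0,4.8,-3.7,1],[0,0,0,0,4.9,-3.7,1],[0,0,0,0,4,-5,1],[0,0,0,0,4,-5,1],[0,0,0,0,4,-5,1],[0,0,0,0,4,-5,1],[0,0,0,0,5,-3.9,1],[0,0,0,0,5,-3.9,1],[0,0,0,0,5.2,-3.8,1],[0,0,0,0,5.6,-2.4,1],[0,0,0,0,5.6,-2.4,1],[0,0,0,0,5.6,-2.5,1]])

```text
t: 18.22
eef_pos: [0.4551, 0.1318, 0.0665]
orientation: [0.014, 0.707, -0.014, 0.707]
force: [1.2, -1.0, -0.2]
opening: 0.002
```

Emit:
arm_command(plan=[[0,0,0,0,5.8,-1,1],[0,0,0,0,5.8,-1,1],[0,0,0,0,5.8,-0.9,1],[0,0,0,0,5.5,0.5,1],[0,0,0,0,5.5,0.5,1],[0,0,0,0,5.6,0.6,1]])

```text
t: 18.72
eef_pos: [0.4554, 0.1649, 0.0665]
orientation: [0.013, 0.707, -0.014, 0.707]
force: [5.5, -8.0, -0.8]
opening: 0.002
```

Emit:
arm_command(plan=[[0,0,0,0,3.4,1.2,1],[0,0,0,0,3.4,1.2,1],[0,0,0,0,3.4,1.2,1]])

```text
t: 18.97
eef_pos: [0.459, 0.1735, 0.0664]
orientation: [0.012, 0.708, -0.015, 0.706]
force: [5.7, -10.2, 1.4]
opening: 0.004
```

Run:
```python
from h import *
s=ctrl.sense(); print(s['t'],s['force'],s['eef_pos'])
```

```text
18.9667 [  5.69561172 -10.19195219   1.41713554] [0.45897807 0.17351758 0.06638688]
```

Emit:
arm_command(plan=[[0,0,0,0,3,2,1],[0,0,0,0,3,2,1],[0,0,0,0,3,2,1]])

```text
t: 19.22
eef_pos: [0.4642, 0.1812, 0.0663]
orientation: [0.012, 0.709, -0.016, 0.705]
force: [1.8, -11.4, 5.2]
opening: 0.005
```

Emit:
arm_command(plan=[[0,0,0,0,1.2,0.8,1],[0,0,0,0,1.2,0.8,1]])

```text
t: 19.38
eef_pos: [0.4657, 0.1831, 0.0663]
orientation: [0.012, 0.709, -0.016, 0.705]
force: [1.9, -10.2, 3.6]
opening: 0.006
```

Run:
```python
from h import *
c=cam('wrist','w6.png'); a=cam('scene')['pixels']; s=ctrl.sense(); print(s['t'],s['force'],s['eef_pos'])
f=lambda i,s:cv2.resize(i,None,fx=s,fy=s,interpolation=cv2.INTER_CUBIC)
cv2.imwrite('pics/s6.png',np.hstack([f(a[225:435,190:390],2),f(c['pixels'][190:400,240:440],2)]))
```

```text
19.4833 [ 1.86417099 -9.70332332  3.91470443] [0.46632371 0.18378323 0.06636454]
```

View pics/s6.png

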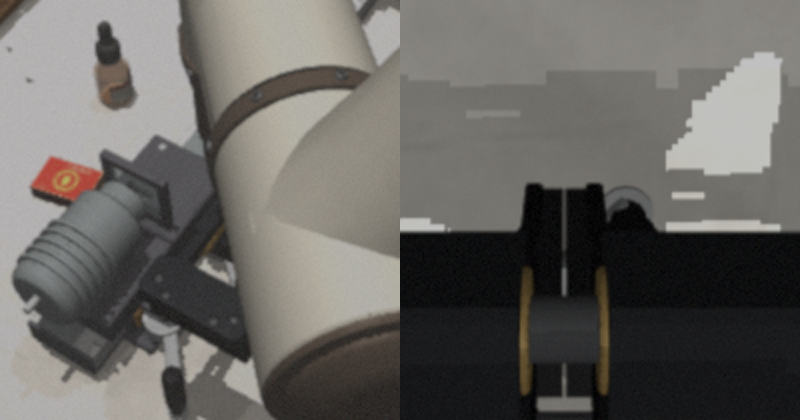

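The knob foot is at wrist pixel (354,294), just beside the finger on the lamp side. I'll keep pushing gently to find the stop.

Emit:
arm_command(plan=[[0,0,0,0,1.2,1,1],[0,0,0,0,1.2,1,1],[0,0,0,0,0,0,1]])

```text
t: 19.73
eef_pos: [0.4683, 0.1859, 0.0664]
orientation: [0.012, 0.708, -0.016, 0.706]
force: [1.9, -9.6, 2.4]
opening: 0.006
```

Emit:
arm_command(plan=[[0,0,0,0,1.2,1,1],[0,0,0,0,1.2,1,1],[0,0,0,0,0,0,1]])

```text
t: 19.98
eef_pos: [0.4693, 0.1872, 0.0662]
orientation: [0.012, 0.709, -0.017, 0.705]
force: [-0.1, -11.9, 6.0]
opening: 0.011
```

Run:
```python
from h import *
c=cam('wrist'); s=ctrl.sense(); print(s['t'],s['force'],s['eef_pos'])
g=cv2.cvtColor(c['pixels'],cv2.COLOR_BGR2GRAY)[280:306:2,340:372]; print(g)
```

```text
20.0333 [ -0.59336327 -13.16788056   6.6509339 ] [0.46928347 0.18714283 0.06620727]
[[111 112 111 112 110 110 111 112 111 111 111 111 112 111 112 112 111 111
  112 112 111 111 111 111 109 112 110 111 111 110 110 110]
 [ 56  84 108 112 113 111 112 111 111 110 110 110 110 111 111 111 111 110
  110 110 111 111 111 111 112 111 112 110 111 110 110 111]
 [ 16  62 104 113 111 111 108  98  91  85  81  81  79  81  85  87  90 100
  107 110 110 111 110 111 111 111 110 111 111 110 109 109]
 [ 10  41  99  98  87  79  78  87  91  93  94  96  97  96  95  95  93  91
   89  84  91 105 110 111 110 111 111 111 111 110 111 111]
 [  4  22  64  76  90  97 100 101 101 101  98  99  99 101 100 101  99  98
   99  96  93  87  86 104 111 111 112 111 110 111 111 110]
 [  0  17  61  94 100 100  99  97  91  86  72  74  79  88  88  94  95  96
   98  98  98  98  93  88  96 107 111 111 110 111 111 109]
 [  3  17  53  93  99  97  87  68  58  55  59  61  64  64  41  23  25  45
   71  90  98  97  96  97  94 102 109 109 110 110 110 109]
 [  0  10  40  80  78  68  58  56  56  59  64  66  63  55  30   9  11   7
   13  30  68  92  97  96  97 102 108 109 109 109 110 111]
 [  8   6  19  46  55  53  43  32  24  25  22  11  13   7   4   2   7   8
    5   4  23  66  89  96  96  99 107 110 111 110 110 110]
 [  5   3  10  43  58  42  19   6   6   9   7   7   9   8   7   7   6   6
    9  10   5  21  55  90  97 100 108 110 110 109 112 111]
 [ 10   6  10  40  39  19   5   7   5   9  10   7   8   7   8   7   6   4
   10   8   3   5  19  62  81  98 110 111 111 110 111 111]
 [  9  10   4  10   7  10   7  10   7   3   7   3  12   4   6   8   1   5
    2   4   6   8   5   8  23  64 103 110 112 112 111 113]
 [  6   8   3   4   7  10   7   3   5   8   8   8   5  13   6   7  14   6
    7   5  11   8   7  13   9  21  63 101 108 108 110 110]]
```

Emit:
arm_command(plan=[[0,0,0,0,1.2,1,1],[0,0,0,0,1.2,1,1],[0,0,0,0,0,0,1]])

```text
t: 20.28
eef_pos: [0.4704, 0.1883, 0.066]
orientation: [0.011, 0.71, -0.018, 0.704]
force: [-1.8, -14.5, 7.9]
opening: 0.007
```

Emit:
arm_command(plan=[[0,0,0,0,1.2,1,1],[0,0,0,0,0,0,1]])

```text
t: 20.45
eef_pos: [0.4705, 0.1884, 0.066]
orientation: [0.01, 0.711, -0.019, 0.703]
force: [-2.3, -17.2, 10.9]
opening: 0.007
```

The motion has stalled at 17 N. I'll back off and measure the lever angle in clear view.

Emit:
arm_command(plan=[[0,0,0,0,-4,-3,1],[0,0,0,0,-8,-6,1],[0,0,0,0,-8,-6,1],[0,0,0,-25,0,0,1],[0,0,0,-25,0,0,1],[0,0,0,-25,0,0,1],[0,0,0,-25,0,0,1],[0,0,0,-25,0,0,1],[0,0,0,-25,0,0,1],[0,0,0,0,-20,20,1],[0,0,0,0,-20,20,1],[0,0,0,0,-20,0,1],[0,0,0,0,0,0,1],[0,0,0,0,0,0,1]])

```text
t: 21.62
eef_pos: [0.4959, 0.1132, 0.2162]
orientation: [0.014, 0.707, -0.014, 0.707]
force: [-0.1, 0.7, -0.8]
opening: 0.003
```

Run:
```python
from h import *
c=cam('wrist'); a=cam('scene')['pixels']; s=ctrl.sense(); print(s['t'],s['force'],s['eef_pos'])
f=lambda i,s:cv2.resize(i,None,fx=s,fy=s,interpolation=cv2.INTER_CUBIC)
cv2.imwrite('pics/s7.png',np.hstack([f(a[225:435,190:390],2),f(c['pixels'][120:330,360:560],2)]))
```

```text
21.7167 [ 0.01325043  0.01384887 -0.16534832] [0.49607904 0.1140841  0.21641364]
```

View pics/s7.png

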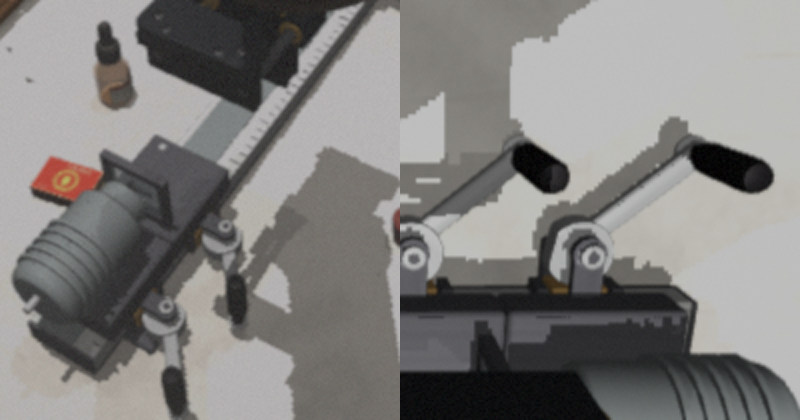

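The wrist crop shows the rider's knob foot at (419,194) with its screw at (366.5,248.5). The lamp's knob foot is at (505,194) with its screw at (456,248). The blocks are flush.

Run:
```python
from h import *
c=cam('wrist'); ex=np.array([.999,-.042]); ey=np.array([.042,.999])
for n,f,sc,t in [('rider',(420,194),(366.5,248.5),(438,208)),('lamp',(506,194),(456,248.5),(539,207))]:
    for zs in (.042,.038):
      k=onz(c,*f,.019)[:2]*1000; p=onz(c,*sc,zs)[:2]*1000; kt=onz(c,*t,.073)[:2]*1000
      for q in(k,kt):
        v=q-p; print(n,zs,q.round(1),p.round(1),np.degrees(np.arctan2(v@ey,-(v@ex))).round(1),np.linalg.norm(v).round(1))
```

```text
rider 0.042 [481.6 205.4] [524.8 153.6] 47.8 67.4
rider 0.042 [482.4 205.9] [524.8 153.6] 48.6 67.3
rider 0.038 [481.6 205.4] [526.2 154.1] 46.7 68.0
rider 0.038 [482.4 205.9] [526.2 154.1] 47.4 67.9
lamp 0.042 [484.6 284.4] [527.7 233.8] 47.1 66.5
lamp 0.042 [484.5 284.7] [527.7 233.8] 47.2 66.7
lamp 0.038 [484.6 284.4] [529.2 235.3] 45.3 66.3
lamp 0.038 [484.5 284.7] [529.2 235.3] 45.5 66.5
```

The angle measures 47–49°. The chord from the free position is 103 mm, against 101 mm expected for the full swing. As a check, I'll push once more from the robot's side, which gives better leverage.

Emit:
arm_command(plan=[[0,0,0,0,16.6,-8.5,1],[0,0,0,0,16.6,-8.5,1],[0,0,0,0,16.6,-8.5,1],[0,0,0,0,16.6,-8.5,1],[0,0,0,0,16.6,-8.5,1],[0,0,0,25,0,0,1],[0,0,0,25,0,0,1],[0,0,0,25,0,0,1],[0,0,0,25,0,0,1],[0,0,0,25,0,0,1],[0,0,0,15,0,0,1],[0,0,0,9,0,0,1],[0,0,0,0,0,0,1]])

```text
t: 22.85
eef_pos: [0.456, 0.1981, 0.0658]
orientation: [0.012, 0.708, -0.014, 0.706]
force: [0.7, -0.4, 0.1]
opening: 0.003
```

Emit:
arm_command(plan=[[0,0,0,0,0,2.5,1],[0,0,0,0,0,2.5,1],[0,0,0,0,0,2,1],[0,0,0,0,0,0,1]])

```text
t: 23.18
eef_pos: [0.4633, 0.1987, 0.0686]
orientation: [0.014, 0.707, -0.013, 0.707]
force: [-7.4, 4.7, 2.9]
opening: 0.003
```

Emit:
arm_command(plan=[[0,0,0,0,0,1.2,1],[0,0,0,0,0,1.2,1],[0,0,0,0,0,0,1]])

```text
t: 23.43
eef_pos: [0.4636, 0.1986, 0.0686]
orientation: [0.014, 0.709, -0.014, 0.705]
force: [-15.6, 9.9, 7.6]
opening: 0.007
```

Emit:
arm_command(plan=[[0,0,0,0,0,1,1],[0,0,0,0,0,1,1],[0,0,0,0,0,0,1]])

```text
t: 23.68
eef_pos: [0.4638, 0.1982, 0.0685]
orientation: [0.014, 0.71, -0.014, 0.704]
force: [-21.3, 10.9, 11.7]
opening: 0.014
```

The contact holds at 21 N, but friction points that force partly radially. I'll ease off and shift it towards the tangent.

Emit:
arm_command(plan=[[0,0,0,0,0.8,-1,1],[0,0,0,0,0.8,-0.5,1],[0,0,0,0,0.8,0,1],[0,0,0,0,0,0,1]])

```text
t: 24.02
eef_pos: [0.4636, 0.199, 0.0685]
orientation: [0.013, 0.709, -0.015, 0.705]
force: [-12.4, 1.5, 9.9]
opening: 0.005
```

Run:
```python
from h import *
s=ctrl.sense(); print(s['t'],s['force'],s['eef_pos'])
```

```text
24.0167 [-12.3754745    1.45461732   9.89440143] [0.46355312 0.19901007 0.06845435]
```

Emit:
arm_command(plan=[[0,0,0,0,1,0.7,1],[0,0,0,0,1,0.7,1],[0,0,0,0,0,0,1]])

```text
t: 24.27
eef_pos: [0.4636, 0.1994, 0.068]
orientation: [0.012, 0.711, -0.016, 0.703]
force: [-14.1, -0.8, 10.6]
opening: 0.002
```

Emit:
arm_command(plan=[[0,0,0,0,1,0.7,1],[0,0,0,0,0,0,1]])

```text
t: 24.43
eef_pos: [0.4638, 0.1997, 0.0677]
orientation: [0.012, 0.711, -0.017, 0.703]
force: [-15.7, -0.6, 10.0]
opening: 0.002
```

There is no motion under about 12 N tangential, while moving it took only about 6 N, so it is at the stop. I'll retreat and check numerically, since all 12 picture views are used.

Emit:
arm_command(plan=[[0,0,0,0,0,-4,1],[0,0,0,0,-3,-8,1],[0,0,0,0,-3,-8,1],[0,0,0,-25,0,0,1],[0,0,0,-25,0,0,1],[0,0,0,-25,0,0,1],[0,0,0,-25,0,0,1],[0,0,0,-25,0,0,1],[0,0,0,-25,0,0,1],[0,0,0,0,-20,15,1],[0,0,0,0,-20,15,1],[0,0,0,0,-20,15,1],[0,0,0,0,-20,5,1],[0,0,0,0,0,0,1],[0,0,0,0,0,0,1]])

```text
t: 25.68
eef_pos: [0.496, 0.1152, 0.2179]
orientation: [0.015, 0.707, -0.014, 0.707]
force: [-0.1, -0.2, -0.2]
opening: 0.003
```

Run:
```python
from h import *
c=cam('wrist'); s=ctrl.sense(); print(s['t'],s['force'],s['eef_pos'])
a=cam('scene'); b=cv2.imread('pics/scene0.png')
g=cv2.cvtColor(c['pixels'],cv2.COLOR_BGR2GRAY)
# predicted knob foot/top pixels for a=50deg, and dark blobs (knobs) near
P=np.array([523.8,152.3]);ex=np.array([.999,-.042]); ey=np.array([.042,.999])
for d in (45,48,50):
    r=np.radians(d); k=(P+66*(-np.cos(r)*ex+np.sin(r)*ey))/1000
    print(d,[tuple(np.round(proj(c,[*k,z]),1)) for z in(.019,.073)])
n,l,st,ce=cv2.connectedComponentsWithStats(((g<45)[:245]).astype(np.uint8))
for i in range(1,n):
    if 60<st[i,4]<2000: print(st[i],ce[i].round(1))
# objects unchanged: image diff at known places
for n,x,y in [('petri',433,281),('stopper',394,338),('matchbox',224,316),('dropper',246,262),('flask',311,190),('tape',299,235),('lamp',230,350)]:
    A=a['pixels'][y-12:y+12,x-12:x+12].astype(float);B=b[y-12:y+12,x-12:x+12]; print(n,np.abs(A-B).mean().round(1), cv2.matchTemplate(a['pixels'][y-20:y+20,x-20:x+20],b[y-12:y+12,x-12:x+12],cv2.TM_CCOEFF_NORMED).argmax()-(8*17+8))
```

```text
25.7333 [ 0.02124816 -0.1787002   0.01087285] [0.49589646 0.11586472 0.21791754]
45 [(np.float64(413.4), np.float64(190.9)), (np.float64(429.7), np.float64(203.5))]
48 [(np.float64(415.8), np.float64(193.6)), (np.float64(432.4), np.float64(206.6))]
50 [(np.float64(417.3), np.float64(195.5)), (np.float64(434.1), np.float64(208.8))]
[413 191  28  24 423] [426.3 202.8]
[502 191  40  24 596] [521.4 202.3]
[  0 192  50  25 741] [ 21.7 203.5]
petri 15.3 0
stopper 13.4 0
matchbox 13.5 0
dropper 12.4 0
flask 80.5 -144
tape 87.8 -144
lamp 12.0 0
```

```bash
python3 -c "
from plant import ctrl
print(ctrl.finish_job())"
```

```text
the job is handed in; nothing more can be done
None
```

The rider now stands against the lamp's rider with its lever swung back to the locked stop, and the job is handed in at about 25.7 s of the 72 s allowed. `finish_job` reported no verdict.

I used only the closed fingers, pushing. The lever went away from the lamp to its free stop, I pushed the block's back face home, and then the lever went round to lock.

**Last checks**
- **Free stop:** the lever measured about -50° before locking, which is the free stop.
- **Rider home:** it slid at about 4.5 N, so it was free. At the lamp's rider the force jumped to 24 N and motion stopped, and the pictures show the blocks flush.
- **Lock:** the knob's centre is within 1 px of where 50° predicts. An earlier cast gave 47–49°, within measuring error. A second push, with about 12 N along its path (21 N total at most), no longer moved it.
- **Other things:** petri dish, stopper, matchbox, dropper and lamp are unmoved in the scene image. The arm hid the flask and tape roll in that last image, so I could not compare them, but the arm never went near them.
- **After retreat:** the robot touches nothing, with force readings of about 0.2 N or less.

**Disagreement:** early two-view measurements of the block's corners differed by up to about 10 mm. I therefore judged contact by force and by the wrist camera.

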